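Lay out a stripped cap lamp for inspection

TASK

Lay the cap lamp out for inspection. With the battery pack still on its carriage, pull the spring clip sideways out of the pin and lay it flat in the middle of the round dish; then stand the pack upright at the centre of the middle rubber pad. Centre the brass ring on the pad on the dish's side of the pack, with the lens centred on top of it, dome up. Lay the belt clip, plate down, at the centre of the pad on the slide rail's side.

Things in the scene. Friction and masses are not known exactly. Their poses are not given: they have to be found in the camera images.
- clip_c (a point): Spring clip (R-clip), 6 mm steel wire, 84 x 26 mm, flat; point: mid length, width, height; x axis towards the loop, z up. Loop: oval, flat sides 26 mm apart across y, centre 28 mm along +x: pinch it there. Starts lying on the pack's ear, underside 60 mm above the shelf, loop overhanging; straight leg (at y +6.5 mm, ends at x -42) sits loosely in the pin. Pulled 45 mm along +x it is free. 30 g.
- pack_c (a point): Grey battery pack, case 80 x 40 x 44 mm (x, y, z); point: centre of the case, 22 mm above its underside, z up. At its +x end a flat ear (44 mm wide, 24 to 30 mm above the underside) reaches 74 mm from the centre; its 22 mm hole sits over the rail's pin: with the clip out, lift the pack straight up 25 mm or more. Grasp the case across y. About 0.45 kg.
- ring_c (a point): Brass locking ring, lying flat, 56 mm outside and 38 mm inside diameter, 16 mm high; the point is its centre, half-way up. 100 g.
- lens_c (a point): Domed lamp lens: black round rim 50 mm in diameter and 12 mm high with a clear glass dome 18 mm high on it (30 mm in all), flat underneath. The point is the centre of the rim, 6 mm above the underside; z axis towards the dome. Grasp by the rim. 70 g.
- belt_c (a point): Blue plastic belt clip, a folded strip 64 x 28 x 20 mm (x, y, z): 6 mm plate below, tongue above, joined at the -x end. The point is its centre, 10 mm above the underside, z up. Grasp across y. 40 g.
- pad_left: Black square rubber pad, 76 x 76 x 3 mm, fixed: always the leftmost (largest y, on the robot's left) of three alike in a row. Origin at the centre of its underside, top at 3 mm.
- pad_middle: The middle pad, like pad_left.
- pad_right: The rightmost pad (smallest y), like pad_left.
- dish: Shallow round steel dish, fixed, 132 mm across the rim, 11 mm high, floor 3 mm thick and flat out to 57 mm radius. Origin at the centre of its underside. It stands at one side of the row of pads, left or right, the slide rail at the other.
- rail: Grooved steel slide rail with carriage, fixed, 210 mm long (x), 46 mm wide; origin on the shelf under the pack's start centre. Carriage top at 30 mm, 40 mm wide. Upright pin, 16 mm diameter, at x +58 mm, top 75 mm above the shelf; its cross hole runs along y, 60 to 68 mm above the shelf. The clip starts with its loop towards the rail's +y.
There are look-alikes about, which are no part of the job. Of the things that look like the part that bears belt_c, take the one that is farthest from the robot's base at the start.

How it is judged:
By the outcome, as a careful person would: the job done as asked, in the order asked, and still so for the second after the job is handed in, with the robot touching nothing.
It also fails if it takes over 120 s, if anything falls off the work surface, if the arm or the gripper's body presses on something with over 40 N, if the wrist force passes 120 N, or if a joint passes its speed limit or range.

ROBOT

A 6-joint arm with a two-finger parallel gripper is mounted at the origin on the work surface. World frame = base frame: x ahead of the robot, y to its left, z up, the work surface at z = 0. Lengths are in mm, angles in rad, forces in N, time in s.
With the tool pointing down it reaches from about 350 to 875 mm from the base axis. Payload 15.5 kg.
Tool frame: the origin (TCP) lies at the very end of the fingers, on their centre line; the grasp point (between the pads) lies behind it (pinch_z is the z of the grasp point in the tool frame, in mm); z points along the fingers, x is the direction in which the jaws open and shut, and the axes are right-handed (so a half turn about z gives the same grasp; the last joint's range is limited). The gripper opens to 85 mm and grips with 20 to 120 N. Pads are 22 mm wide; open, the fingers measure 114 mm over their backs; the gripper's body (76 mm by 85 mm) begins 54 mm behind the grasp point. The pads swing forward as they close: fully open they stand 13 mm farther back than shut.
Start: joints at [1.038, 0.494, 1.345, -0, 1.302, -0.096], TCP at [264.397, 566.322, 197.077] pointing down, gripper open.
Joint ranges: [-2.91, 2.91], [-0.82, 2.16], [0.22, 2.67], [-1.22, 4.37], [0.12, 2.79], [-3.08, 3.08]. Speed limits (rad/s): [1.89, 1.89, 2.57, 3.01, 3.01, 3.01].

INTERFACE

Orientations are given as a 3x3 rotation matrix whose columns are the frame's x, y, z axes.
In Python, from plant import * gives the robot as it stands. Calls block until the motion is done:
- move_pose(position, orientation): joint-space move of the TCP to a pose.
- move_l(position, rot=None, max_speed=150): straight line of the TCP; rot=None keeps the orientation; max_speed is the mean speed in mm/s.
- move_j(angles): joint-space move.
- let_go() and clamp(): open the fingers fully, or close them until they stop; the grip force is fixed at half the most.
- sleep(seconds).
- solve_ik(position, orientation): joint angles nearest the present ones, or None.
- observe(): the state.
- read_camera(name): name is "scene" or "top"; returns (picture, depth): 480x640x3 uint8, red, green, blue; 480x640 float32, mm along the optical axis (not along the pixel's ray), 0 where there is no reading.
- get_calibration(name): a dict with "K" (3x3 intrinsics, pixels), "k1" (the pictures are not rectified: a ray, as slopes to the right and down, at radius r is drawn at 1 + k1 r^2 times it, then the intrinsics apply), "rvec" (rotation vector, rad) and "tvec" (3), from world to camera coordinates, as OpenCV has them. Camera axes: x right, y down, z forward; pixel columns grow to the right and rows downward; lengths in mm; the calibration is good to about 2 mm. A picture is of the moment at which its call begins. get_calibration takes no time and is no camera call.
A pose or a line that the arm cannot do raises PlanningError and nothing moves.
- close_job(): hands the job in, once; it reports no verdict.
The state is a dict: "t": time; "joint_positions": joint angles; "qd": joint speeds; "effort": joint torques, N m; "position": TCP position; "orientation": TCP orientation; "force": force on the tool from outside, world axes, zero at the start; "torque": the same for the moment, N m; "gripper_width": opening from 0.0 (shut) to 1.0 (fully open).
Only numpy, scipy, OpenCV 4.12 (cv2) and the standard library are available. Lean on these libraries where they do the work, as an engineer would, in place of code of your own. Each camera call takes 0.05 s, during which the arm holds its last target.

## Working session

There is one attempt and no reset: what is moved stays moved. The work goes in short steps, each a Python script; the robot and the scene stay as the last script left them, time stands still between calls to the robot, and variables do not carry over. Pictures are saved under pics/ and viewed, and the job is handed in when it is done.

```bash
ls; mkdir -p pics
python3 - <<'E'
from plant import *
import cv2,numpy as np
s=observe();print(s)
for n in ("scene","top"):
    p,d=read_camera(n);np.savez(f"pics/{n}0.npz",p=p,d=d);cv2.imwrite(f"pics/{n}0.png",p[...,::-1]);print(n,get_calibration(n),d.min(),d.max(),(d==0).mean())
import plant;print([x for x in dir(plant) if x[0]!='_'])
E
```

```text
pics
{'t': 0.0, 'joint_positions': array([ 1.03849356e+00,  4.94187548e-01,  1.34615147e+00,  1.50682058e-05,
        1.30249557e+00, -9.55207516e-02]), 'qd': array([ 4.56453073e-04, -6.77679441e-04,  1.55545706e-03,  1.03341628e-05,
        1.32596087e-03, -3.54589811e-04]), 'effort': array([ 2.06673962e-03, -8.82170963e+01, -3.83879757e+01,  6.53519078e-05,
        9.95936600e-03, -1.06848549e-04]), 'position': array([264.18531549, 565.96553792, 196.49067747]), 'orientation': array([[ 4.23029023e-01,  9.06115905e-01, -6.42822648e-04],
       [ 9.06115291e-01, -4.23029490e-01, -1.06272511e-03],
       [-1.23488506e-03, -1.32907867e-04, -9.99999229e-01]]), 'force': array([0.47795395, 0.41683084, 0.85732581]), 'torque': array([ 0.05992482, -0.02762143,  0.0457134 ]), 'gripper_width': 0.9985916310638635}
scene {'K': array([[603.56930301,   0.        , 309.07144119],
       [  0.        , 603.56930301, 237.80090227],
       [  0.        ,   0.        ,   1.        ]]), 'k1': -0.08534852981049915, 'rvec': array([ 2.05136078,  1.69924793, -0.49541368]), 'tvec': array([-109.31096672, -425.23311647, 1440.53748394])} 0.0 2540.7095 0.004117838541666667
top {'K': array([[439.05298731,   0.        , 315.84470562],
       [  0.        , 439.05298731, 244.74888756],
       [  0.        ,   0.        ,   1.        ]]), 'k1': 0.005701724859281455, 'rvec': array([ 2.16546581, -2.2005381 ,  0.0816524 ]), 'tvec': array([  1.77900782, 562.77685291, 952.69506823])} 0.0 1839.2776 0.004114583333333333
['PlanningError', 'clamp', 'close_job', 'get_calibration', 'let_go', 'move_j', 'move_l', 'move_pose', 'observe', 'pinch_z', 'read_camera', 'sleep', 'solve_ik']
```

View pics/scene0.png

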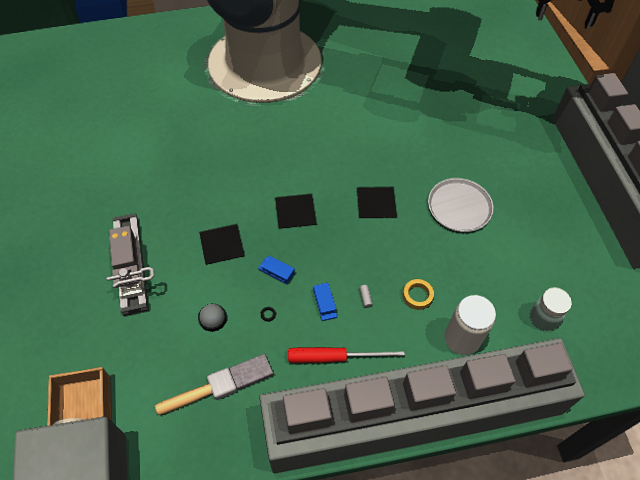

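View pics/top0.png

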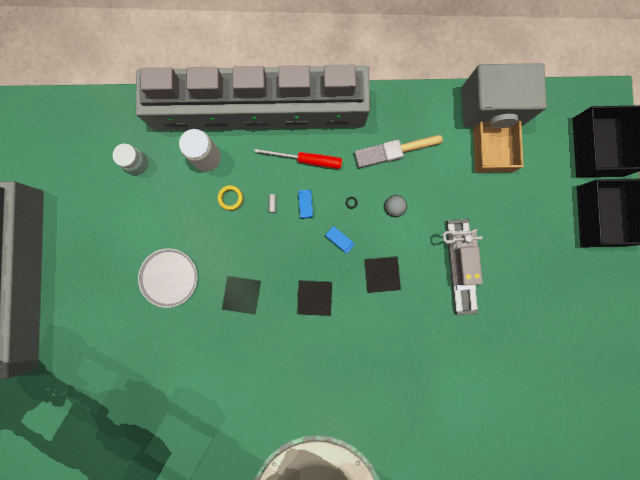

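```bash
cat > h.py <<'E'
import cv2,numpy as np
from plant import *
def cal(n):
    c=get_calibration(n);R=cv2.Rodrigues(np.array(c["rvec"]))[0]
    return c["K"],np.array([c["k1"],0,0,0,0.]),R,np.array(c["tvec"])
def rays(n,px):
    K,D,R,t=cal(n);u=cv2.undistortPoints(np.array(px,float).reshape(-1,1,2),K,D).reshape(-1,2)
    return -R.T@t,np.c_[u,np.ones(len(u))]@R
def onplane(n,px,z):
    o,d=rays(n,px);return o+d*((z-o[2])/d[:,2])[:,None]
def proj(n,P):
    K,D,R,t=cal(n);return cv2.projectPoints(np.array(P,float).reshape(-1,1,3),cv2.Rodrigues(R)[0],t,K,D)[0].reshape(-1,2)
def tri(pa,pb,a="scene",b="top"):
    oa,da=rays(a,[pa]);ob,db=rays(b,[pb]);da=da[0];db=db[0]
    A=np.c_[da,-db];s=np.linalg.lstsq(A,ob-oa,rcond=None)[0]
    p=oa+s[0]*da;q=ob+s[1]*db;return (p+q)/2,np.linalg.norm(p-q)
def cloud(n,d):
    K,D,R,t=cal(n);v,u=np.mgrid[:480,:640];x=cv2.undistortPoints(np.c_[u.ravel(),v.ravel()].astype(float).reshape(-1,1,2),K,D).reshape(-1,2)
    z=d.ravel();P=np.c_[x*z[:,None],z];return ((P-t)@R).reshape(480,640,3)
E
python3 - <<'E'
from h import *
for n,r in (("scene",[(90,200,90,120),(190,285,90,60)]),("top",[(420,205,80,120),(320,180,90,80)])):
    z=np.load(f"pics/{n}0.npz");W=cloud(n,z['d']);print(n, np.median(W[380:400,420:440] if n=="top" else W[150:170,300:320],axis=(0,1)))
    for i,(x,y,w,h) in enumerate(r):
        c=cv2.resize(z['p'][y:y+h,x:x+w],None,fx=5,fy=5,interpolation=cv2.INTER_CUBIC)
        cv2.imwrite(f"pics/c_{n}{i}.png",c[...,::-1])
E
```

```text
scene [322.36219192  51.40309484  -0.73437266]
top [ 2.39982300e+02 -2.52932872e+02 -7.08534775e-02]
```

Run:
```python
import cv2,numpy as np
a=[cv2.imread(f"pics/c_{n}.png") for n in("scene0","top0")]
cv2.imwrite("pics/cc0.png",np.hstack([cv2.resize(a[0],(450,600)),np.zeros((600,0,3),np.uint8),cv2.resize(a[1],(350,525)) .copy() if 0 else cv2.copyMakeBorder(cv2.resize(a[1],(350,525)),0,75,0,0,0)]))
b=[cv2.imread(f"pics/c_{n}.png") for n in("scene1","top1")]
cv2.imwrite("pics/cc1.png",np.vstack([b[0][:250],cv2.resize(b[1],(450,350)) [:350]]))
```

```text
(no output)
```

View pics/cc0.png

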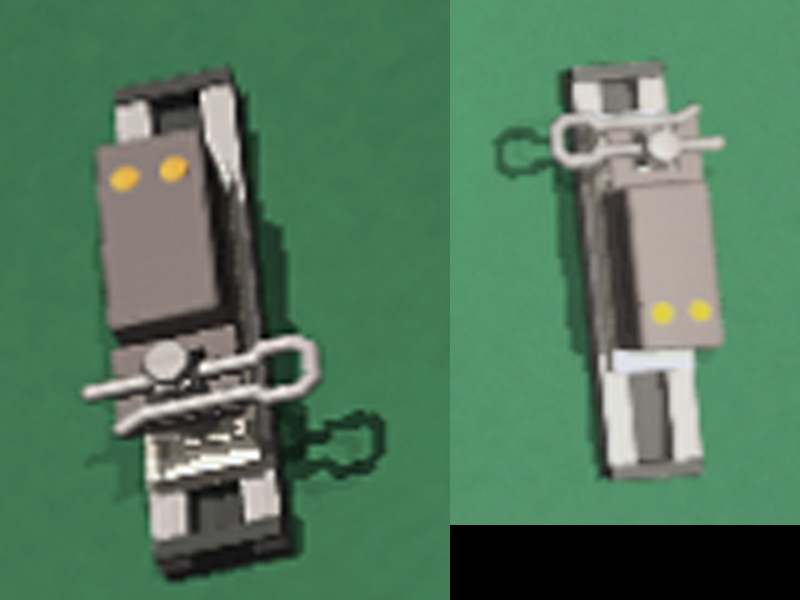

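View pics/cc1.png

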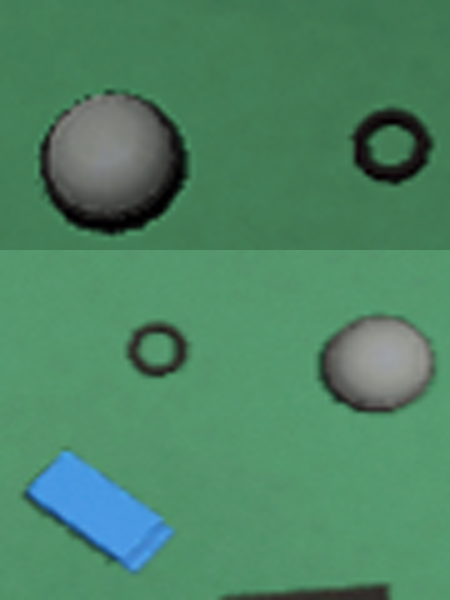

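```bash
cat > m.py <<'E'
from h import *
# regions (px boxes) per view: x0,y0,x1,y1
B={"padL":((350,180,404,224),(218,272,266,320)),"padM":((270,188,322,234),(292,274,338,322)),"padR":((194,220,248,268),(360,252,406,298)),
"dish":((420,172,500,238),(132,243,203,312)),"ring":((398,272,440,315),(212,180,248,216)),"lens":((192,296,234,336),(378,188,414,222)),
"beltfar":((310,278,342,324),(294,184,318,222)),"beltnear":((254,252,300,288),(320,222,360,256)),"pack":((104,218,140,278),(452,240,486,290))}
def mask(k,p):
    h=cv2.cvtColor(p,cv2.COLOR_RGB2HSV).astype(int);H,S,V=h[...,0],h[...,1],h[...,2]
    if k.startswith("pad"): return V<50
    if k=="dish": return S<70
    if k=="ring": return (H<35)&(S>120)&(V>100)
    if k=="lens": return (S<60)|(V<45)
    if k.startswith("belt"): return (H>95)&(H<125)&(S>120)
    if k=="pack": return (H<35)&(S>150)&(V>130)
def comp(m):
    n,l,s,c=cv2.connectedComponentsWithStats(m.astype(np.uint8),connectivity=8)
    i=1+np.argmax(s[1:,4]);return l==i
if __name__=="__main__":
  for k in B:
    C=[]
    for n,b in zip(("scene","top"),B[k]):
        z=np.load(f"pics/{n}0.npz");x0,y0,x1,y1=b
        m=np.zeros((480,640),bool);m[y0:y1,x0:x1]=mask(k,z['p'])[y0:y1,x0:x1]
        if k!="pack":m=comp(m)
        W=cloud(n,z['d']);q=W[m];
        cn=cv2.findContours(m.astype(np.uint8),cv2.RETR_EXTERNAL,cv2.CHAIN_APPROX_NONE)[0]
        mu=np.argwhere(m).mean(0)[::-1];C.append(mu)
        print(k,n,m.sum(),"px",mu.round(1),"z med %.1f p95 %.1f"%(np.median(q[:,2]),np.percentile(q[:,2],95)),"xy med",np.median(q,0).round(1),"rect",[np.round(v,1) for v in cv2.minAreaRect(q[:,:2].astype(np.float32))])
    print("   tri",tri(*C))
E
python3 m.py
```

```text
padL scene 1133 px [376.4 202.3] z med 2.4 p95 5.7 xy med [459.3 162.1   2.4] rect [array([780.4,  57.2]), array([ 83.1, 766.7]), np.float64(71.9)]Traceback (most recent call last):
  File "m.py", line 23, in <module>
    if k!="pack":m=comp(m)
                   ~~~~^^^
  File "m.py", line 16, in comp
    i=1+np.argmax(s[1:,4]);return l==i
        ~~~~~~~~~^^^^^^^^^
    return _wrapfunc(a, 'argmax', axis=axis, out=out, **kwds)
    return bound(*args, **kwds)
ValueError: attempt to get argmax of an empty sequence
```

```bash
python3 - <<'E'
s=open('m.py').read()
s=s.replace("return V<50\n","return (S<115)|(V<35)\n").replace("q=W[m];","q=W[m&(z['d']>100)];q=q[np.linalg.norm(q-np.median(q,0),axis=1)<90]")
s=s.replace('if __name__','if __name__')
open('m.py','w').write(s)
from h import *
for n,c in (("top",[(240,295),(315,298),(382,274),(260,340),(214,290)]),("scene",[(376,202),(296,210),(222,243),(340,240)])):
    p=np.load(f"pics/{n}0.npz")['p'];h=cv2.cvtColor(p,cv2.COLOR_RGB2HSV);print(n,[h[v,u].tolist() for u,v in c])
E
python3 m.py
```

```text
top [[58, 52, 79], [10, 44, 52], [9, 35, 51], [71, 110, 146], [70, 104, 150]]
scene [[10, 31, 25], [15, 39, 26], [10, 31, 25], [70, 120, 117]]
padL scene 1205 px [376.4 201.8] z med 2.3 p95 5.7 xy med [457.9 162.9   2.3] rect [array([455.3, 163.7]), array([78.4, 81.8]), np.float64(80.4)]
padL top 2302 px [241.5 295.5] z med 1.3 p95 5.2 xy med [452.4 161.8   1.3] rect [array([452.8, 162. ]), array([107.9, 105.5]), np.float64(89.2)]
   tri (array([452.67995813, 163.46450017,  -4.86601739]), np.float64(2.1583808275092515))
padM scene 1238 px [295.2 210.5] z med 2.2 p95 5.5 xy med [448.3  -1.8   2.2] rect [array([445.4,  -1.5]), array([77.7, 82.1]), np.float64(86.1)]
padM top 2027 px [314.9 298.9] z med 1.7 p95 5.3 xy med [442.1  -3.2   1.7] rect [array([445.7,  -2.4]), array([101.4, 105.3]), np.float64(89.1)]
   tri (array([442.44073027,  -1.93964552,  -5.73147063]), np.float64(2.292239018385014))
padR scene 1355 px [221.3 243.6] z med 2.3 p95 5.2 xy med [ 498.4 -155.2    2.3] rect [array([ 495.1, -155.2]), array([82. , 76.7]), np.float64(4.5)]
padR top 2022 px [383.  274.7] z med 1.6 p
[... 1838 characters left out ...]
ect [array([575.4, -60.8]), array([69. , 31.6]), np.float64(46.5)]
beltnear top 393 px [339.5 239.3] z med 19.1 p95 22.2 xy med [574.6 -60.6  19.1] rect [array([575.4, -61.7]), array([65.2, 31.2]), np.float64(49.0)]
   tri (array([575.54518602, -59.78708794,   6.11033917]), np.float64(2.1343718380895793))
pack scene 28 px [119.8 234.3] z med 73.5 p95 76.2 xy med [ 489.3 -326.6   73.5] rect [array([ 489.5, -331.7]), array([10.1, 24.1]), np.float64(15.7)]
pack top 18 px [472.4 275.8] z med 73.9 p95 76.6 xy med [ 488.3 -332.2   73.9] rect [array([ 489.2, -332.5]), array([23.2,  6.2]), np.float64(89.1)]
   tri (array([ 488.63373702, -332.28590614,   72.569156  ]), np.float64(1.1476627733623734))
```

Run:
```python
from m import *
for k in ("padL","padM","padR"):
    C=[]
    for n,b in zip(("scene","top"),B[k]):
        z=np.load(f"pics/{n}0.npz");x0,y0,x1,y1=b;h=cv2.cvtColor(z['p'],cv2.COLOR_RGB2HSV).astype(int)
        mm=(h[...,2]<45) if n=="scene" else (h[...,2]<105)&(h[...,1]<80)
        m=np.zeros((480,640),bool);m[y0:y1,x0:x1]=mm[y0:y1,x0:x1];m=comp(m)
        q=onplane(n,np.argwhere(m)[:,::-1],3)
        mu=np.argwhere(m).mean(0)[::-1];C.append(mu)
        print(k,n,m.sum(),q.mean(0).round(1),[np.round(v,1) for v in cv2.minAreaRect(q[:,:2].astype(np.float32))])
    print("  tri",tri(*C))
for n in("scene","top"):
    z=np.load(f"pics/{n}0.npz");W=cloud(n,z['d']);d=z['d']>100
    near=d&(abs(W[...,0]-530)<140)&(abs(W[...,1]+325)<90)
    h=cv2.cvtColor(z['p'],cv2.COLOR_RGB2HSV).astype(int)
    t=near&(W[...,2]>68)&(W[...,2]<80)
    n2,l,s,c=cv2.connectedComponentsWithStats(t.astype(np.uint8))
    for i in range(1,n2):
        if s[i,4]<4: continue
        q=W[l==i];print(n,"high",s[i],c[i].round(1),np.median(q,0).round(1),q[:,2].mean().round(1),[np.round(v,1) for v in cv2.minAreaRect(q[:,:2].astype(np.float32))])
    q=W[near&(W[...,2]>45)&(W[...,2]<70)];print("mid",len(q),np.histogram(q[:,2],range(45,71,3)))
    q=W[near&(W[...,2]>10)];print("rail",[np.round(v,1) for v in cv2.minAreaRect(q[:,:2].astype(np.float32))])
```

```text
padL scene 1130 [459.2 162.2   3. ] [array([458.2, 162.1]), array([74.5, 74.8]), np.float64(80.1)]
padL top 1117 [454.5 162.6   3. ] [array([454.7, 162.7]), array([74.9, 74.5]), np.float64(80.6)]
  tri (array([454.18287663, 164.05563643,  -4.70872889]), np.float64(0.20383071211179787))
padM scene 1158 [449.6  -1.9   3. ] [array([449.2,  -1.8]), array([74.6, 75.1]), np.float64(86.3)]
padM top 1109 [445.4  -1.9   3. ] [array([445.5,  -1.7]), array([74.4, 74.8]), np.float64(86.2)]
  tri (array([445.08053766,  -1.55952359,  -3.80165984]), np.float64(0.6854599345173584))
padR scene 1282 [ 499.3 -155.1    3. ] [array([ 498.8, -155.3]), array([75.5, 75. ]), np.float64(4.0)]
padR top 1105 [ 495.3 -155.1    3. ] [array([ 495.6, -155. ]), array([75. , 74.5]), np.float64(4.0)]
  tri (array([ 495.33205277, -155.78490777,   -3.48609707]), np.float64(0.5650219467603108))
scene high [109 225  26  42 861] [121.  245.7] [ 514.7 -329.8   73.1] 73.0 [array([ 511.8, -330.6]), array([83.9, 41.1]), np.float64(2.8)]
scene high [119 268   9  10  68] [123.1 272.3] [ 570.4 -327.2   73.3] 73.3 [array([ 570. , -327.1]), array([15.5, 14.9]), np.float64(64.4)]
mid 741 (array([  6,  11,  29,  43, 146, 164, 205, 106]), array([45, 48, 51, 54, 57, 60, 63, 66, 69]))
rail [array([ 512.3, -330.9]), array([216.5,  81.3]), np.float64(12.8)]
top high [464 234   8   8  53] [467.5 237.7] [ 567.9 -325.4   74.2] 73.8 [array([ 569. , -326.3]), array([15.3, 13.9]), np.float64(0.0)]
top high [459 246  23  39 737] [470.1 265.2] [ 511.1 -328.6   73.5] 73.5 [array([ 511.1, -329.5]), array([79.4, 41.6]), np.float64(3.4)]
mid 526 (array([ 20,  16,  18,  34, 109,  91, 144,  73]), array([45, 48, 51, 54, 57, 60, 63, 66, 69]))
rail [array([ 511.9, -330.2]), array([211.8,  80.6]), np.float64(12.7)]
```

Run:
```python
from m import *
C=[]
for n,b in (("scene",(138,255,165,295)),("top",(440,222,456,250))):
    z=np.load(f"pics/{n}0.npz");W=cloud(n,z['d']);x0,y0,x1,y1=b
    h=cv2.cvtColor(z['p'],cv2.COLOR_RGB2HSV).astype(int)
    m=np.zeros((480,640),bool);m[y0:y1,x0:x1]=((h[...,1]<60)&(h[...,2]>110))[y0:y1,x0:x1]
    q=W[m&(z['d']>100)];print(n,m.sum(),q[:,2].round(0))
    P=onplane(n,np.argwhere(m)[:,::-1],63)
    c,s=np.cos(.056),np.sin(.056);ex=np.array([c,s]);ey=np.array([-s,c])
    pc=np.array([511.5,-330]);r=(P[:,:2]-pc)@np.c_[ex,ey]
    print(" rail-frame extents",r.min(0),r.max(0))
    for row in range(y0,y1): print(''.join('#' if v else '.' for v in m[row,x0:x1]))
```

```text
scene 142 [63. 67. 66. 67. 64. 63. 64. 64. 68. 66. 66. 65. 63. 67. 62. 64. 64. 66.
 21. 64. 64. 66. 63. 64. 64. 64. 65. 64. 66. 64. 66. 65. 65. 66. 65. 66.
 64. 67. 69. 65. 63. 64. 69. 68. 65. -0. 66. 64. 67. 68. 65. 61. 62. -1.
 65. 62. 66. -1. 62. 64. 65. 30. 63. 68. 63. 29. -3. 65. 65. 62. 30. 65.
  2. 65. 69. 68. 62. 66. 64. 66. 62. 64. 65. 67. 67. 63. 63. 66. 65. 62.
 64. 64. 67. 66. 62. 65. 68. 61. 64. 64. 61. 65. 68. 63. 64. 63. 62. 63.
 66. 65. 61. 70. 64. 25. 53. 32. 27. 28. 27. 29. 30. 29. 24. 27. 30. 28.
 29. 28. 27. 28. 29. 27. 30. 27. 31. 27. 31. 31. 28. 17. 19.]
 rail-frame extents [51.21091749 19.49560899] [104.67935773  49.9475356 ]
...........................
...........................
...........................
...........................
...........................
...........................
...........................
...........................
...........................
...........................
...........................
...........................
.......######..............
...############............
..##############...........
.#####......####.......
[... 1405 characters left out ...]
. 65. 65.
 64. 31. 31.  0.  6. 13. 23. 28. 30. 53. 31. 29. 31. 31. 28. 28. 28. 29.
 28. 16. 20. 29. 26. 33. 19. 16. 23. 27. 29. 40. 14. 19. 21. 29. 35.]
 rail-frame extents [35.97659243 20.60008377] [94.09570415 49.64294252]
.........#######
.........#####..
........########
........########
........########
........########
........########
........########
........########
.....###########
....############
...#############
...####...#.####
...###......####
...###......####
...###......####
...###....#..###
...####...#.####
...#############
....############
......#########.
.......##.##.###
.............###
.............###
.............###
..........##.###
..........######
..........#####.
```

Run:
```python
from m import *
c,s=np.cos(.056),np.sin(.056);ex=np.array([c,s]);ey=np.array([-s,c])
for n,b in (("scene",(138,255,165,295)),("top",(440,222,470,250))):
    z=np.load(f"pics/{n}0.npz");W=cloud(n,z['d'])
    r=(W[...,:2]-[511.5,-330])@np.c_[ex,ey]
    m=(z['d']>100)&(W[...,2]>57)&(W[...,2]<72)&(r[...,0]>40)&(r[...,0]<110)&(r[...,1]>20)&(r[...,1]<70)
    P=onplane(n,np.argwhere(m)[:,::-1],65)
    q=(P[:,:2]-[511.5,-330])@np.c_[ex,ey];print(n,m.sum(),np.median(W[m][:,2]),q.min(0).round(1),q.max(0).round(1))
    mu=np.r_[(q.min(0)+q.max(0))/2];f=q[q[:,1]>q[:,1].max()-20];print("loop x range at tip",f[:,0].min(),f[:,0].max(), "all px", np.argwhere(m).mean(0))
```

```text
scene 146 63.87606198807313 [44.5 20.3] [79.1 51.3]
loop x range at tip 52.467041725907805 79.13398368313906 all px [273.30136986 144.90410959]
top 111 64.93898139110006 [41.9 20.3] [76.6 51.5]
loop x range at tip 50.98218633829917 75.3603296026381 all px [236.83783784 449.86486486]
```

```bash
cat >> h.py <<'E'
def RD(yaw):
    c,s=np.cos(yaw),np.sin(yaw);return np.array([[c,s,0],[s,-c,0],[0,0,-1.]])
YR=.056
def rail(rx,ry,z,o=(511.5,-330.)):
    c,s=np.cos(YR),np.sin(YR);return np.array([o[0]+c*rx-s*ry,o[1]+s*rx+c*ry,z])
def snap(tag):
    for n in("scene","top"):
        p,d=read_camera(n);np.savez(f"pics/{n}{tag}.npz",p=p,d=d);cv2.imwrite(f"pics/{n}{tag}.png",p[...,::-1])
def crop(n,tag,b,f=5):
    x,y,w,h=b;p=np.load(f"pics/{n}{tag}.npz")['p'][y:y+h,x:x+w];cv2.imwrite(f"pics/k_{n}{tag}.png",cv2.resize(p,None,fx=f,fy=f,interpolation=cv2.INTER_CUBIC)[...,::-1])
def goto(p,yaw):
    best=None
    for k in(0,np.pi,-np.pi):
        q=solve_ik(list(p),RD(yaw+k))
        if q is not None:
            c=np.abs(np.array(q)-observe()["joint_positions"]).max()
            if best is None or c<best[0]: best=(c,yaw+k)
    move_pose(list(p),RD(best[1]));return best[1]
E
python3 - <<'E'
from h import *
import plant;print(pinch_z)
p=rail(64.5,37.3,120);print(p)
print(goto(p,YR));s=observe();print(s['t'],s['position'],s['force'])
snap(1);crop("scene",1,(80,180,120,120));crop("top",1,(420,190,100,110))
E
```

```text
-18.700000000000003
[ 573.811182   -289.14835869  120.        ]
0.056
3.2917 [ 574.11553616 -288.52359825  120.06474942] [ 0.01435468  1.2345448  -0.18998141]
```

View pics/k_scene1.png

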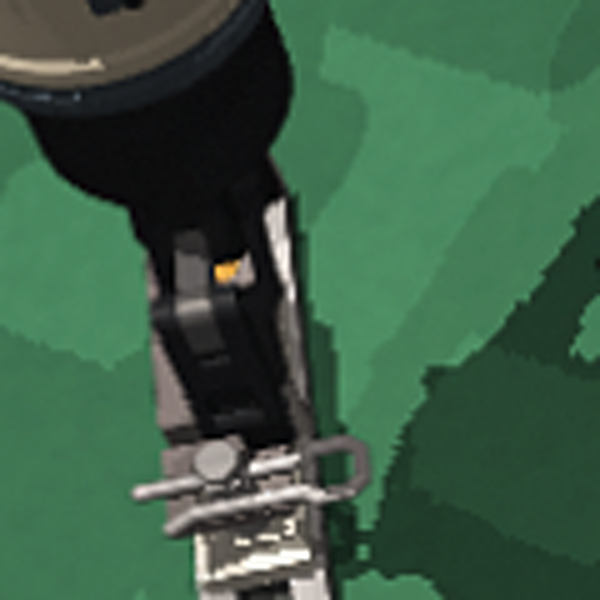

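View pics/k_top1.png

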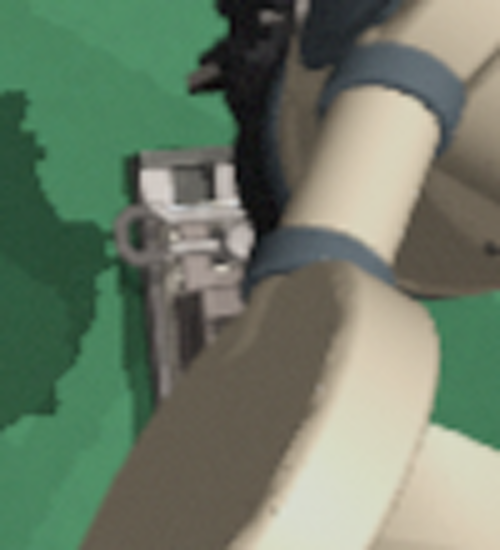

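Run:
```python
from h import *
s=observe();p=s['position'];R=s['orientation']
for dx in(-57,-42.5,0,42.5,57):
    for dz in(0,-13): print(dx,dz,proj("scene",p+R@[dx,0,dz])[0].round(1),proj("top",p+R@[dx,0,dz])[0].round(1))
z=np.load("pics/scene1.npz");W=cloud("scene",z['d'])
m=(abs(W[...,0]-575)<75)&(abs(W[...,1]+289)<22)&(W[...,2]>100)&(z['d']>100)
q=W[m];r=(q-p)@R
print(len(q));
for lo in range(-60,61,10):
    k=(r[:,0]>=lo)&(r[:,0]<lo+10)
    if k.sum()>3: print(lo,k.sum(),"lowest z",np.percentile(q[k][:,2],2).round(1),"y",np.percentile(r[k][:,1],[5,95]).round(1))
cv2.imwrite("pics/s1.png",z['p'][...,::-1])
```

```text
-57 0 [135.8 229.3] [459.6 261.6]
-57 -13 [133.9 225.2] [461.7 261.4]
-42.5 0 [136.5 236.2] [458.8 254.3]
-42.5 -13 [134.7 232.1] [461. 254.]
0 0 [138.8 256.9] [456.8 233.1]
0 -13 [136.9 252.9] [458.9 232.4]
42.5 0 [141.2 278.4] [454.7 212. ]
42.5 -13 [139.3 274.6] [456.8 211. ]
57 0 [142.1 286. ] [454.  204.9]
57 -13 [140.2 282.2] [456.1 203.8]
7245
-60 7 lowest z 524.0 y [ 8.1 18.6]
-50 57 lowest z 171.0 y [-12.5  18.5]
-40 77 lowest z 526.0 y [-11.7  18.8]
-30 121 lowest z 529.9 y [-16.2  20.1]
-20 176 lowest z 534.0 y [-19.4  19.6]
-10 217 lowest z 537.0 y [-19.   20.9]
0 244 lowest z 536.1 y [-18.2  20.5]
10 329 lowest z 254.6 y [-19.7  21.2]
20 501 lowest z 239.1 y [-18.2  22.3]
30 1372 lowest z 238.1 y [-17.4  22.8]
40 2340 lowest z 229.9 y [-16.3  21.6]
50 705 lowest z 177.9 y [-16.2  13.8]
60 625 lowest z 222.1 y [-13.9   8. ]
```

View pics/s1.png

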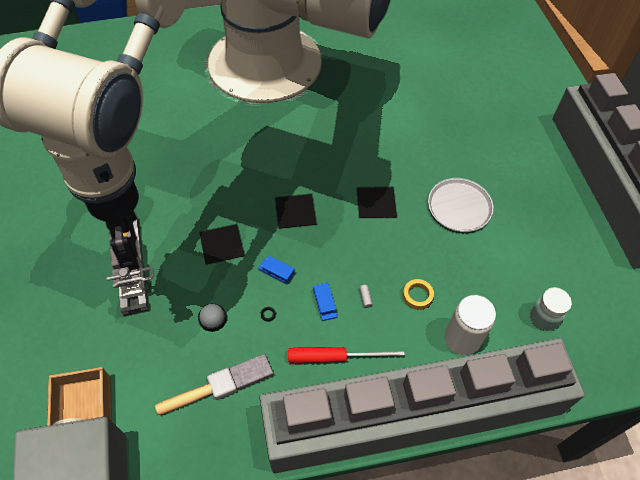

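Run:
```python
from h import *
p=observe()['position'];print(p,observe()['joint_positions'])
z=np.load("pics/scene1.npz");W=cloud("scene",z['d']);h=cv2.cvtColor(z['p'],cv2.COLOR_RGB2HSV)
for v in range(225,275,4): print(v,[(u,W[v,u].round(0).tolist(),int(h[v,u,2])) for u in (112,118,124,128,132,138)])
z=np.load("pics/top1.npz");W=cloud("top",z['d'])
for v in range(190,260,8): print(v,[(u,W[v,u].round(0).tolist()) for u in (458,464,470,476,482)])
```

```text
[ 574.05543209 -288.61448085  120.03702651] [-5.58769476e-01  5.94553394e-01  1.38656166e+00  3.84911372e-05
  1.16047620e+00 -6.15603939e-01]
225 [(112, [612.0, -292.0, 273.0], 17), (118, [613.0, -284.0, 273.0], 12), (124, [611.0, -276.0, 268.0], 17), (128, [596.0, -275.0, 246.0], 16), (132, [599.0, -269.0, 248.0], 20), (138, [427.0, -312.0, 6.0], 25)]
229 [(112, [616.0, -293.0, 269.0], 17), (118, [617.0, -285.0, 269.0], 45), (124, [616.0, -277.0, 265.0], 17), (128, [604.0, -276.0, 246.0], 11), (132, [606.0, -269.0, 247.0], 17), (138, [440.0, -311.0, 11.0], 42)]
233 [(112, [605.0, -300.0, 244.0], 16), (118, [624.0, -285.0, 269.0], 97), (124, [489.0, -323.0, 75.0], 220), (128, [493.0, -315.0, 78.0], 165), (132, [607.0, -272.0, 239.0], 19), (138, [451.0, -311.0, 14.0], 62)]
237 [(112, [608.0, -302.0, 238.0], 22), (118, [631.0, -285.0, 269.0], 96), (124, [636.0, -275.0, 273.0], 49), (128, [607.0, -280.0, 231.0], 65), (132, [612.0, -272.0, 236.0], 21), (138, [462.0, -311.0, 17.0], 211)]
241 [(112, [639.0, -293.0, 272.0], 50), (118, [640.0, -284.0, 272.0], 160), (124, [640.0, -276.0, 269
[... 2553 characters left out ...]
6.0]), (476, [567.0, -240.0, 358.0]), (482, [546.0, -185.0, 526.0])]
230 [(458, [592.0, -329.0, 5.0]), (464, [589.0, -334.0, 30.0]), (470, [562.0, -252.0, 298.0]), (476, [556.0, -243.0, 349.0]), (482, [537.0, -181.0, 536.0])]
238 [(458, [569.0, -309.0, 64.0]), (464, [568.0, -319.0, 72.0]), (470, [553.0, -271.0, 242.0]), (476, [528.0, -172.0, 541.0]), (482, [528.0, -177.0, 545.0])]
246 [(458, [552.0, -310.0, 58.0]), (464, [552.0, -323.0, 59.0]), (470, [520.0, -168.0, 535.0]), (476, [519.0, -169.0, 549.0]), (482, [518.0, -168.0, 567.0])]
254 [(458, [535.0, -309.0, 60.0]), (464, [529.0, -278.0, 188.0]), (470, [511.0, -164.0, 545.0]), (476, [510.0, -163.0, 563.0]), (482, [510.0, -163.0, 580.0])]
```

Run:
```python
from h import *
print(observe()['t'],observe()['position'])
snap(2)
for n,b in (("scene",(95,210,70,90)),("top",(430,180,60,80))):
    x,y,w,h=b;p=np.load(f"pics/{n}2.npz")['p'][y:y+h,x:x+w].astype(float);p=255*(p/255)**.5
    cv2.imwrite(f"pics/b_{n}.png",cv2.resize(p.astype(np.uint8),(420,540),interpolation=cv2.INTER_NEAREST)[...,::-1])
a=[cv2.imread(f"pics/b_{n}.png") for n in("scene","top")];cv2.imwrite("pics/b2.png",np.hstack(a)[:, :800])
```

```text
3.3917 [ 574.05543209 -288.61448085  120.03702651]
```

View pics/b2.png

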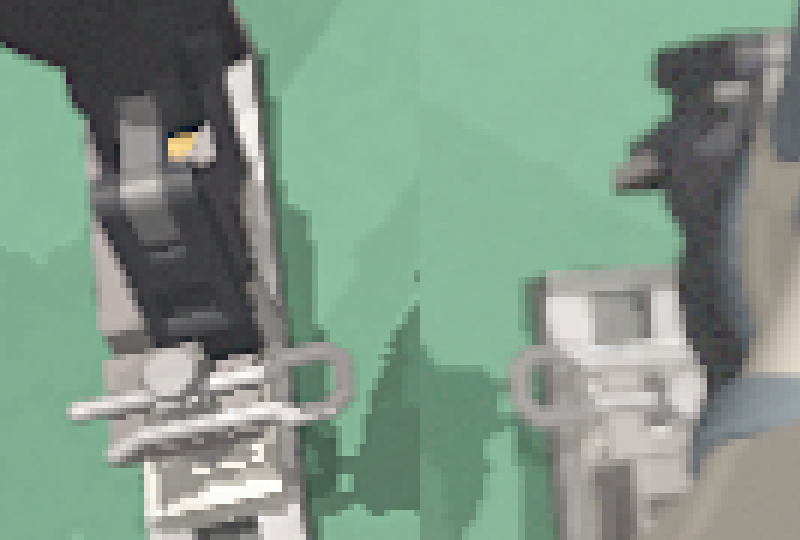

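Run:
```python
from h import *
print(tri((136,268),(458,207)))
for z in (120,133,150,178): print(z,onplane("scene",[(136,268)],z).round(0),onplane("top",[(458,207)],z).round(0))
z=np.load("pics/scene2.npz");print(z['d'][255:272,130:142].round(0)); print([np.linalg.norm(-cal(n)[2].T@cal(n)[3]) and (-cal(n)[2].T@cal(n)[3]).round(0) for n in("scene","top")])
```

```text
(array([ 620.13827191, -282.79063363,  159.50929154]), np.float64(4.9552503534198555))
120 [[ 595. -294.  120.]] [[ 627. -293.  120.]]
133 [[ 603. -291.  133.]] [[ 625. -289.  133.]]
150 [[ 613. -287.  150.]] [[ 622. -283.  150.]]
178 [[ 631. -281.  178.]] [[ 617. -274.  178.]]
[[ 869.  869.  871.  876.  880.  900.  904.  917.  929. 1129. 1130. 1141.]
 [ 874.  875.  873.  873.  880.  892.  906.  918.  925. 1130. 1130. 1132.]
 [ 888.  876.  872.  875.  878.  887.  918.  920.  921. 1128. 1130. 1135.]
 [ 886.  874.  876.    0.  878.  886.  894.  921.  922.  928. 1125. 1133.]
 [ 887.  886.  878.  880.  881.  884.  888.  894.  926.  927. 1125. 1128.]
 [ 887.  883.  879.  877.  881.  884.  887.  891.  923.  925.  937. 1122.]
 [ 883.  886.  881.  880.  882.  884.  890.  890.  928.  928.  932. 1125.]
 [ 884.  883.  886.  882.  883.  883.  888.  929.  932.  929.  930.  938.]
 [ 887.  882.  889.  884.  885.  885.  887.  896.  932.  932.  936.  938.]
 [ 887.  888.  887.  886.  886.  889.  889.  926.  934.  935.  936.  935.]
 [ 887.  888.  890.  891.  924.  922.  925.  923.  933.  939.  938.  939.]
 [ 923.  922.  923.  924.  925.  925.  923.  926.  927.  940.  939.  943.]
 [ 922.  927.  928.  927.  933.  929.  927.  929.  930.  942.  941. 1115.]
 [ 926.  926.  929.  930.  929.  929.  928.  932.  933. 1097. 1115. 1059.]
 [ 930.  932.  933.  938. 1066. 1068. 1066. 1067. 1090. 1104. 1110. 1057.]
 [1073. 1064. 1062. 1064. 1064. 1064. 1066. 1063. 1091. 1059. 1057. 1054.]
 [1080. 1061. 1066. 1064. 1056. 1055. 1059. 1052. 1054. 1053. 1055. 1054.]]
[array([1132., -101.,  988.]), array([490.,  -7., 992.])]
```

Run:
```python
from h import *
clamp();s=observe();print(s['t'],s['position'],s['gripper_width'])
snap(3)
for n,b in (("scene",(95,210,70,90)),("top",(430,180,60,80))):
    x,y,w,h=b;p=np.load(f"pics/{n}3.npz")['p'][y:y+h,x:x+w].astype(float);p=255*(p/255)**.5
    cv2.imwrite(f"pics/b_{n}.png",cv2.resize(p.astype(np.uint8),(400,514),interpolation=cv2.INTER_NEAREST)[...,::-1])
a=[cv2.imread(f"pics/b_{n}.png") for n in("scene","top")];cv2.imwrite("pics/b3.png",np.hstack(a)[:, :800])
z=np.load("pics/scene3.npz");W=cloud("scene",z['d'])
for u in range(118,146,2):
    k=[v for v in range(225,290) if W[v,u,2]>90 and z['d'][v,u]>100]
    if k: print(u,max(k),W[max(k),u].round(0))
```

```text
4.2583 [ 573.81818976 -289.16446339  120.02081577] 0.00416843661745535
118 251 [ 638. -292.  244.]
120 251 [ 634. -290.  237.]
122 250 [ 636. -286.  242.]
124 250 [ 635. -284.  239.]
126 249 [ 635. -281.  241.]
128 250 [ 581. -298.  156.]
130 251 [ 587. -293.  162.]
132 250 [ 587. -290.  164.]
134 250 [ 588. -286.  164.]
136 249 [ 587. -283.  165.]
138 249 [ 585. -281.  160.]
140 248 [ 581. -278.  157.]
```

View pics/b3.png

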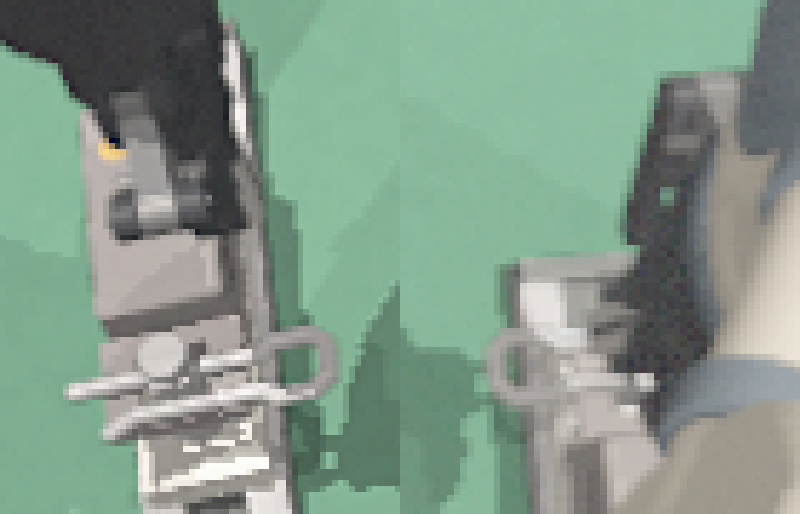

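Run:
```python
from h import *
let_go();p=rail(64.5,37.3,60);move_l(list(p));s=observe();print(s['t'],s['position'],s['gripper_width'],s['force'])
snap(4)
for n,b in (("scene",(95,210,70,90)),("top",(430,180,60,80))):
    x,y,w,h=b;p=np.load(f"pics/{n}4.npz")['p'][y:y+h,x:x+w].astype(float);p=255*(p/255)**.5
    cv2.imwrite(f"pics/b_{n}.png",cv2.resize(p.astype(np.uint8),(400,514),interpolation=cv2.INTER_NEAREST)[...,::-1])
a=[cv2.imread(f"pics/b_{n}.png") for n in("scene","top")];cv2.imwrite("pics/b4.png",np.hstack(a)[:, :800])
```

```text
5.6917 [ 574.04321349 -289.28794103   60.41472285] 0.9971596002059387 [-0.37980332 -0.25212125 -0.06414121]
```

View pics/b4.png

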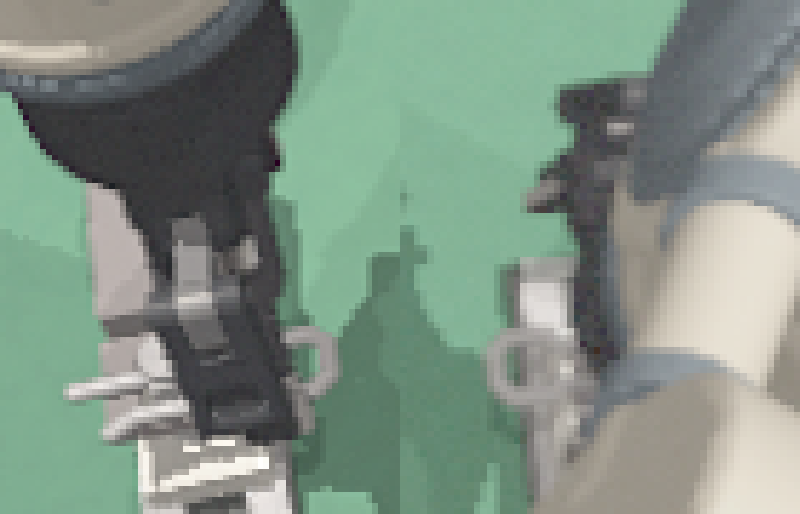

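Run:
```python
from h import *
z=np.load("pics/scene4.npz");W=cloud("scene",z['d'])
for u in range(126,150,2):
    k=[v for v in range(265,295) if W[v,u,2]>80 and z['d'][v,u]>100]
    if k: print(u,max(k),W[max(k),u].round(0),W[max(k)-1,u].round(0))
z=np.load("pics/top4.npz");W=cloud("top",z['d'])
for v in (204,206,208,210,212):print(v,[(u,W[v,u].round(0).tolist()) for u in range(446,460,2)])
```

```text
126 278 [ 647. -297.  181.] [ 646. -297.  180.]
128 282 [ 648. -297.  169.] [ 648. -296.  171.]
130 286 [ 650. -296.  160.] [ 648. -296.  160.]
132 286 [ 651. -293.  160.] [ 650. -292.  161.]
134 285 [ 650. -290.  160.] [ 648. -289.  160.]
136 285 [ 650. -286.  160.] [ 649. -286.  160.]
138 287 [ 633. -292.  122.] [ 632. -291.  123.]
140 287 [ 633. -289.  121.] [ 632. -288.  124.]
142 287 [ 631. -286.  117.] [ 630. -286.  118.]
144 286 [ 630. -283.  117.] [ 631. -282.  122.]
146 286 [ 631. -280.  117.] [ 630. -279.  120.]
148 285 [ 624. -278.  108.] [ 623. -278.  110.]
204 [(446, [653.0, -305.0, 0.0]), (448, [653.0, -310.0, 1.0]), (450, [652.0, -315.0, 0.0]), (452, [653.0, -320.0, -2.0]), (454, [626.0, -273.0, 160.0]), (456, [626.0, -276.0, 162.0]), (458, [627.0, -281.0, 157.0])]
206 [(446, [648.0, -305.0, -0.0]), (448, [648.0, -310.0, -1.0]), (450, [629.0, -278.0, 119.0]), (452, [627.0, -278.0, 132.0]), (454, [623.0, -274.0, 156.0]), (456, [621.0, -274.0, 167.0]), (458, [623.0, -281.0, 158.0])]
208 [(446, [643.0, -305.0, 1.0]), (448, [644.0, -310.0, -2.0]), (450, [623.0, -274.0, 130.0]), (452, [621.0, -274.0, 141.0]), (454, [619.0, -273.0, 157.0]), (456, [617.0, -272.0, 172.0]), (458, [617.0, -277.0, 170.0])]
210 [(446, [639.0, -305.0, -1.0]), (448, [622.0, -275.0, 114.0]), (450, [619.0, -274.0, 129.0]), (452, [618.0, -275.0, 140.0]), (454, [615.0, -274.0, 154.0]), (456, [612.0, -270.0, 177.0]), (458, [612.0, -275.0, 176.0])]
212 [(446, [634.0, -305.0, 0.0]), (448, [618.0, -275.0, 114.0]), (450, [617.0, -278.0, 115.0]), (452, [617.0, -282.0, 115.0]), (454, [609.0, -269.0, 171.0]), (456, [607.0, -269.0, 182.0]), (458, [607.0, -272.0, 183.0])]
```

```bash
cat >> h.py <<'E'
def down(p,step=10,fmax=6,speed=60):
    """go straight to p in steps, stop when force change exceeds fmax"""
    p=np.array(p,float);s=observe();a=s['position'].copy();f0=s['force'].copy()
    n=max(1,int(np.ceil(np.linalg.norm(p-a)/step)))
    for i in range(1,n+1):
        move_l(list(a+(p-a)*i/n),max_speed=speed);f=observe()['force']-f0
        if np.linalg.norm(f)>fmax: print("contact at",observe()['position'].round(1),f.round(1));return False
    return True
def st(m=""):
    s=observe();print(m,"t%.1f"%s['t'],s['position'].round(1),"w%.3f"%s['gripper_width'],s['force'].round(1));return s
E
python3 - <<'E'
from h import *
print(down(rail(64.5,37.3,13),step=16));st()
snap(5)
for n,b in (("scene",(95,210,70,90)),("top",(430,180,60,80))):
    x,y,w,h=b;p=np.load(f"pics/{n}5.npz")['p'][y:y+h,x:x+w].astype(float);p=255*(p/255)**.5
    cv2.imwrite(f"pics/b_{n}.png",cv2.resize(p.astype(np.uint8),(400,514),interpolation=cv2.INTER_NEAREST)[...,::-1])
a=[cv2.imread(f"pics/b_{n}.png") for n in("scene","top")];cv2.imwrite("pics/b5.png",np.hstack(a)[:, :800])
E
```

```text
True
 t7.2 [ 573.5 -289.    12.5] w1.001 [-0.4  0.3 -0. ]
```

View pics/b5.png

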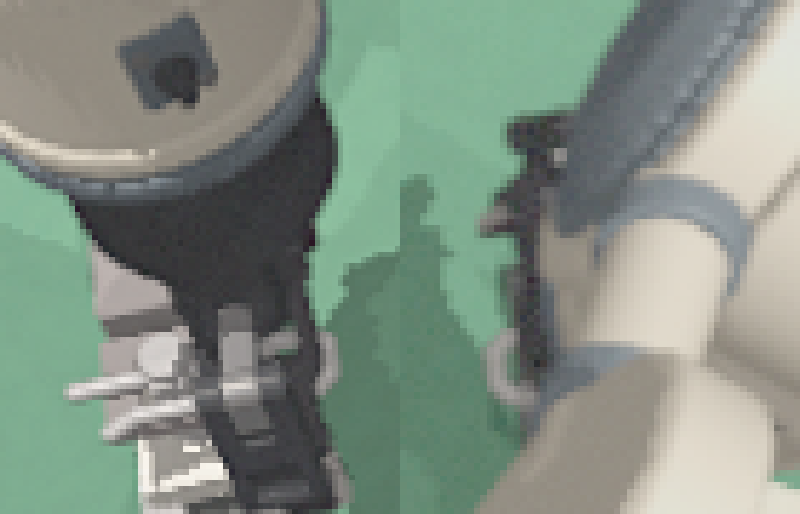

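Run:
```python
from h import *
clamp();st()
snap(6)
z=np.load("pics/scene6.npz");W=cloud("scene",z['d'])
for u in range(126,156,2):
    k=[v for v in range(255,305) if W[v,u,2]>35 and z['d'][v,u]>100 and z['p'][v,u].max()<70]
    if k: print(u,max(k),W[max(k),u].round(0),W[max(k)-1,u].round(0))
for n,b in (("scene",(95,210,70,90)),("top",(430,180,60,80))):
    x,y,w,h=b;p=np.load(f"pics/{n}6.npz")['p'][y:y+h,x:x+w].astype(float);p=255*(p/255)**.5
    cv2.imwrite(f"pics/b_{n}.png",cv2.resize(p.astype(np.uint8),(400,514),interpolation=cv2.INTER_NEAREST)[...,::-1])
a=[cv2.imread(f"pics/b_{n}.png") for n in("scene","top")];cv2.imwrite("pics/b6.png",np.hstack(a)[:, :800])
```

```text
t7.9 [ 573.8 -289.2   13.1] w0.275 [-0.2  0.9  0.2]
126 285 [ 585. -328.   54.] [ 586. -327.   57.]
128 285 [ 578. -327.   40.] [ 584. -324.   53.]
130 285 [ 578. -324.   39.] [ 584. -321.   53.]
132 285 [ 641. -296.  145.] [ 637. -296.  143.]
134 287 [ 637. -296.  131.] [ 641. -294.  141.]
136 287 [ 632. -295.  121.] [ 640. -291.  139.]
138 287 [ 629. -293.  115.] [ 637. -289.  133.]
140 287 [ 622. -293.  103.] [ 633. -288.  125.]
142 286 [ 630. -286.  118.] [ 638. -282.  136.]
144 287 [ 593. -297.   50.] [ 618. -287.   97.]
146 288 [ 600. -292.   58.] [ 600. -291.   60.]
148 288 [ 600. -289.   57.] [ 599. -288.   57.]
150 287 [ 600. -285.   59.] [ 599. -284.   59.]
152 287 [ 599. -282.   56.] [ 599. -281.   59.]
154 286 [ 593. -280.   47.] [ 593. -279.   51.]
```

View pics/b6.png

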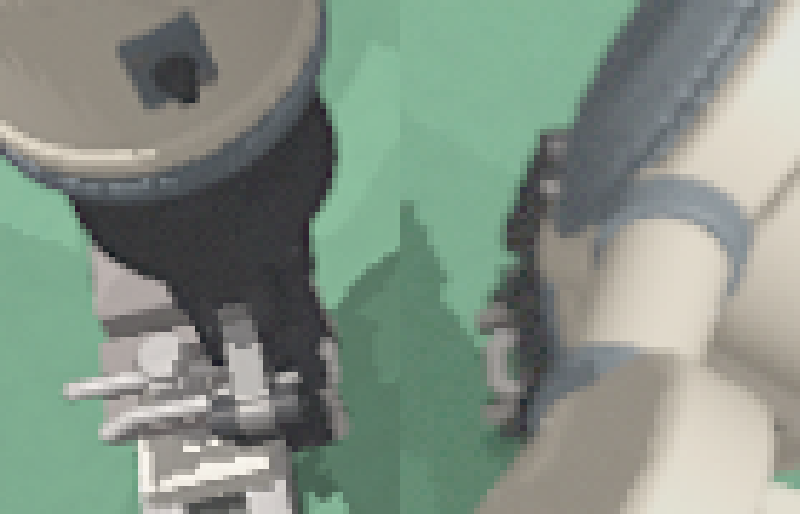

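Run:
```python
from h import *
print(down(rail(64.5,37.3+60,13),step=20,fmax=25,speed=60));st()
move_l(list(rail(64.5,97.3,70)));st()
snap(7)
p=cv2.imread("pics/scene7.png");cv2.imwrite("pics/v7.png",cv2.resize(p[190:330,80:260],None,fx=4,fy=4,interpolation=cv2.INTER_CUBIC))
```

```text
True
 t9.4 [ 570.5 -229.    13.1] w0.276 [-0.  -0.6 -0.6]
 t10.0 [ 570.3 -229.3   69.7] w0.275 [ 0.3  0.3 -0.8]
```

View pics/v7.png

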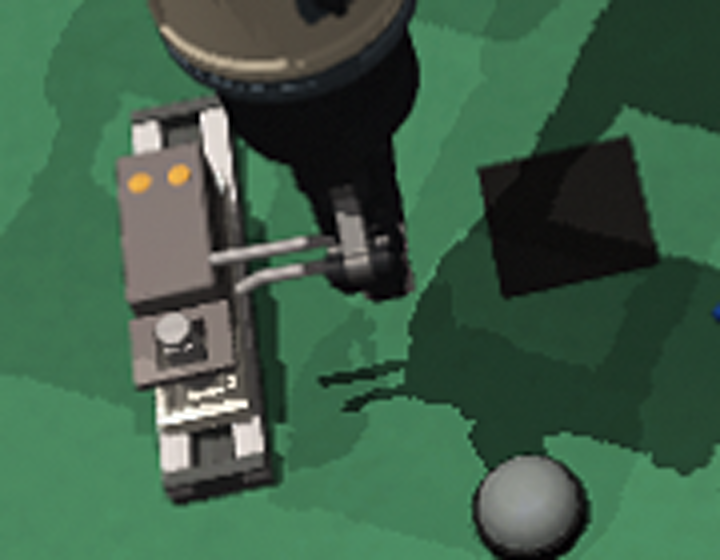

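Run:
```python
from h import *
z=np.load("pics/scene7.npz");W=cloud("scene",z['d'])
s=observe();p=s['position'];c,sn=np.cos(YR),np.sin(YR)
m=(z['d']>100)&(W[...,2]>100)&(W[...,2]<140)&(z['p'].max(2)>110)&(W[...,1]>-320)&(W[...,1]<-235)&(abs(W[...,0]-570)<40)
q=W[m];r=(q[:,:2]-p[:2])@np.array([[c,-sn],[sn,c]])
print(m.sum(),np.median(q[:,2]),"rail y rel",np.sort(r[:,1])[:8].round(1),"x rel",np.percentile(r[:,0],[2,50,98]).round(1))
for lo in range(-80,-20,10):
    k=(r[:,1]>=lo)&(r[:,1]<lo+10)
    if k.sum(): print(lo,k.sum(),np.median(q[k][:,2]).round(1),np.median(r[k][:,0]).round(1), r[k][:,0].min().round(1), r[k][:,0].max().round(1))
z=np.load("pics/top7.npz");W=cloud("top",z['d'])
m=(z['d']>100)&(W[...,2]>100)&(W[...,2]<140)&(z['p'].max(2)>110)&(W[...,1]>-320)&(W[...,1]<-235)&(abs(W[...,0]-570)<40)
q=W[m];r=(q[:,:2]-p[:2])@np.array([[c,-sn],[sn,c]]);print("top",m.sum(),np.sort(r[:,1])[:8].round(1),np.median(q[:,2]) if m.sum() else 0)
```

```text
114 121.61835582270368 rail y rel [-70.6 -70.5 -69.2 -68.1 -67.8 -67.4 -67.1 -66.6] x rel [-8.2 -3.8 11.7]
-80 2 120.5 -6.2 -7.2 -5.2
-70 16 121.5 -5.8 -8.7 -3.9
-60 33 121.7 5.2 -7.8 13.1
-50 32 121.9 1.1 -8.0 10.4
-40 30 121.3 -2.9 -8.2 11.5
-30 1 123.8 -3.0 -3.0 -3.0
top 0 [] 0
```

Run:
```python
from h import *
c,s=np.cos(YR),np.sin(YR);ux=np.array([-s,c]) # clip x dir
C=np.array([494.4,327.6]);T=C+28.6*ux
print(T,solve_ik([*T,100],RD(YR)))
move_l([570.,-220.,120.]);move_pose([*T,100.],RD(YR));st()
snap(8)
p=cv2.imread("pics/scene8.png");cv2.imwrite("pics/v8.png",cv2.resize(p[120:260,390:570],None,fx=4,fy=4,interpolation=cv2.INTER_CUBIC))
```

```text
[492.79923697 356.15516692] [ 5.27631658e-01  5.74876011e-01  1.49667570e+00 -4.44089210e-16
  1.07004094e+00  4.71631658e-01]
 t12.6 [493.4 355.4 100. ] w0.272 [ 0.2 -0.3 -0.8]
```

View pics/v8.png

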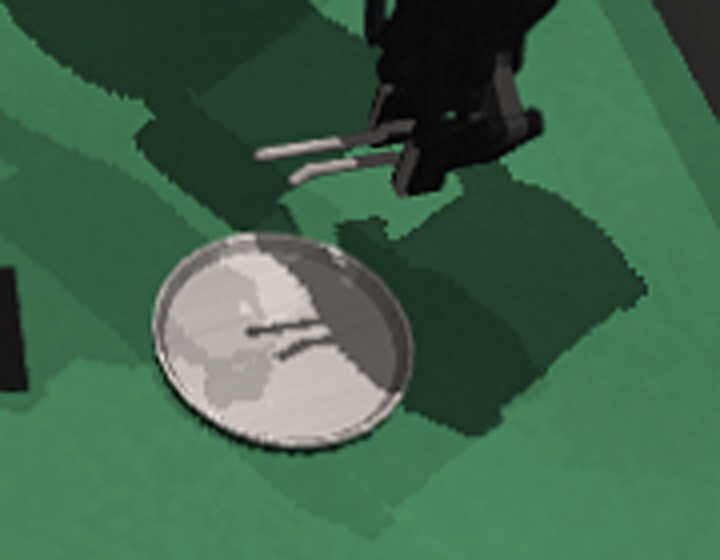

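Run:
```python
from h import *
s=observe();p=np.array([492.8,356.15,0.])
move_l([p[0],p[1],0.],max_speed=120)
down([p[0],p[1],-24.],step=8,fmax=4)
st();print(down([p[0],p[1],-40.],step=1.5,fmax=4,speed=30));st()
```

```text
t14.7 [492.5 356.  -24.4] w0.275 [-0.2 -0.  -0.3]
contact at [492.8 356.2 -31.1] [-1.6 -0.9  8.6]
False
 t16.0 [492.8 356.2 -31.1] w0.272 [-1.8 -0.9  8.3]
```

Run:
```python
from h import *
p=observe()['position'];move_l([p[0],p[1],p[2]+.8],max_speed=20);let_go();st()
move_l([p[0],p[1],40.]);st()
move_pose([480.,100.,120.],RD(YR));st()
snap(9)
p=cv2.imread("pics/scene9.png");cv2.imwrite("pics/v9.png",np.hstack([cv2.resize(p[160:250,410:510],None,fx=4,fy=4,interpolation=cv2.INTER_CUBIC),cv2.resize(cv2.imread("pics/top9.png")[235:325,120:220],None,fx=4,fy=4,interpolation=cv2.INTER_CUBIC)]))
```

```text
t16.9 [492.8 356.2 -30.3] w1.001 [-0.3  0.2 -0.3]
 t17.5 [492.5 356.   39.5] w1.002 [ 0.3  0.2 -0.3]
 t18.5 [480.2 100.7 119.5] w0.999 [-0.5  0.4  0.4]
```

View pics/v9.png

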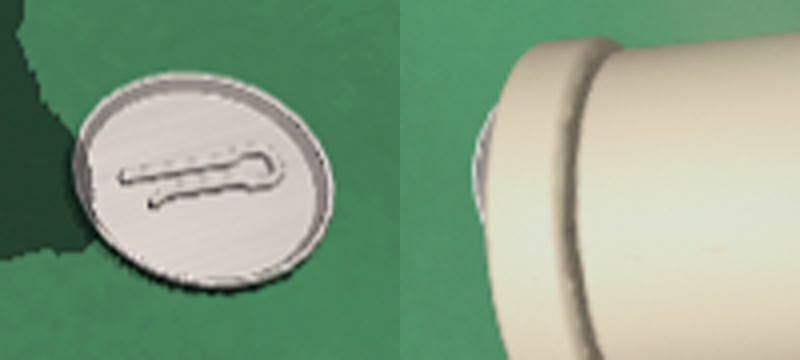

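Run:
```python
from h import *
for k in (np.pi/2,-np.pi/2):
    print(k,solve_ik(list(rail(0,0,100)),RD(YR+k)),solve_ik([447.4,-1.8,100],RD(-.066+k)))
y=goto(rail(0,0,110),YR+np.pi/2);print(y);st()
print(down(rail(0,0,30),step=40,fmax=5,speed=120));print(down(rail(0,0,4),step=6,fmax=5));st()
clamp();s=st();
snap(10)
p=cv2.imread("pics/scene10.png");cv2.imwrite("pics/v10.png",cv2.resize(p[180:330,60:240],None,fx=4,fy=4,interpolation=cv2.INTER_CUBIC))
```

```text
1.5707963267948966 [-6.71034660e-01  5.75702850e-01  1.49489253e+00 -4.44089210e-16
  1.07099728e+00 -2.29783099e+00] [-1.37633445e-01  3.90499295e-01  1.88563990e+00 -4.44089210e-16
  8.65453456e-01 -1.64242977e+00]
-1.5707963267948966 [-6.71034660e-01  5.75702850e-01  1.49489253e+00 -4.44089210e-16
  1.07099728e+00  8.43761667e-01] [-1.37633445e-01  3.90499295e-01  1.88563990e+00 -4.44089210e-16
  8.65453456e-01  1.49916288e+00]
-1.5147963267948965
 t20.2 [ 511.8 -328.9  110. ] w0.995 [0.  0.7 0.8]
True
True
 t22.6 [ 511.3 -329.9    3.6] w0.999 [-0.5 -0.3 -1. ]
 t23.1 [ 511.7 -330.2    4.3] w0.458 [-1.4  0.2  7. ]
```

View pics/v10.png

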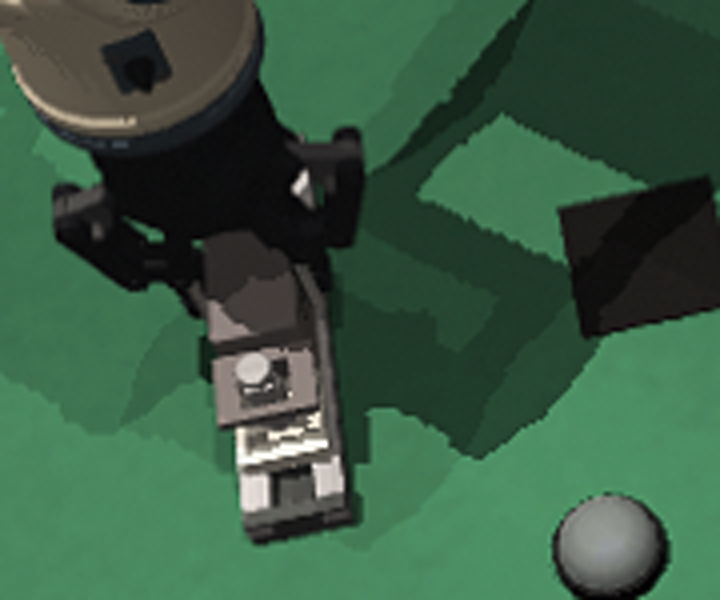

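Run:
```python
from h import *
print(down(rail(0,0,44),step=20,fmax=20,speed=80));st()
move_l(list(rail(0,0,110)));st()
C=[447.4,-1.8];y=-.066-np.pi/2
move_pose([*C,90.],RD(y));st()
print(down([*C,-10.],step=50,fmax=5,speed=120));st()
snap(11)
p=cv2.imread("pics/scene11.png");cv2.imwrite("pics/v11.png",cv2.resize(p[150:280,220:400],None,fx=4,fy=4,interpolation=cv2.INTER_CUBIC))
```

```text
True
 t24.0 [ 511.8 -330.2   44.5] w0.466 [ 0.8 -0.7 -4.5]
 t24.6 [ 511.1 -329.7  109.2] w0.456 [ 0.4 -0.  -5. ]
 t25.8 [448.3  -2.6  90. ] w0.462 [ 0.9 -0.5 -3.9]
True
 t27.1 [447.6  -1.8  -9.4] w0.462 [ 0.4 -0.5 -4. ]
```

View pics/v11.png

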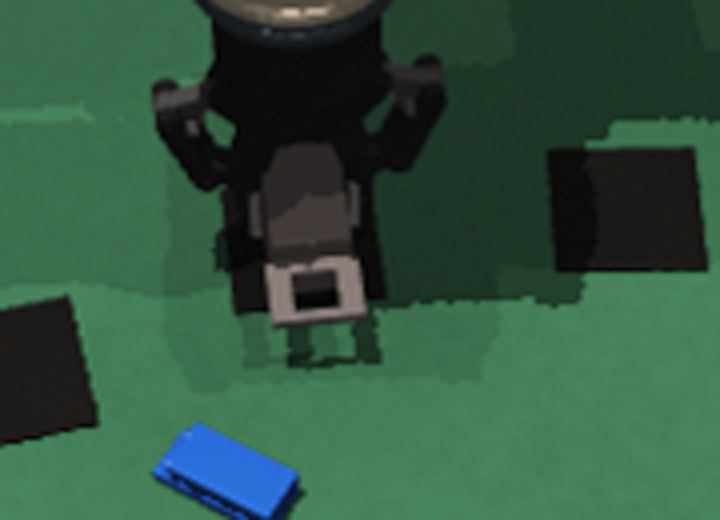

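Run:
```python
from h import *
C=[447.4,-1.8]
print(down([*C,-20.],step=5,fmax=5));print(down([*C,-26.],step=1,fmax=4,speed=20));st()
let_go();st();p=observe()['position'];move_l([p[0],p[1],100.]);
move_pose([560.,150.,130.],RD(0));st();snap(12)
a=cv2.resize(cv2.imread("pics/scene12.png")[170:270,250:350],None,fx=4,fy=4,interpolation=cv2.INTER_CUBIC)
b=cv2.resize(cv2.imread("pics/top12.png")[250:350,265:365],None,fx=4,fy=4,interpolation=cv2.INTER_CUBIC)
cv2.imwrite("pics/v12.png",np.hstack([a,b]))
```

```text
True
contact at [447.4  -1.8 -22.7] [-2.7 -0.5 15.6]
False
 t28.7 [447.4  -1.8 -22.7] w0.457 [-2.3  0.3 11.7]
 t29.2 [447.3  -1.8 -23.2] w1.000 [-1.   0.5  0.8]
 t31.4 [559.5 149.6 129.4] w0.999 [-0.7  0.1  0.2]
```

View pics/v12.png

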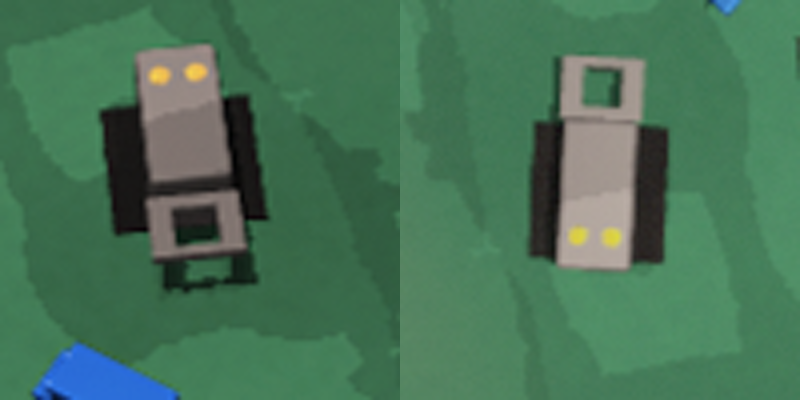

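```bash
cat >> h.py <<'E'
def toprect(n,tag,zlo,zhi,zp,box):
    z=np.load(f"pics/{n}{tag}.npz");W=cloud(n,z['d']);x0,x1,y0,y1=box
    m=(z['d']>100)&(W[...,2]>zlo)&(W[...,2]<zhi)&(W[...,0]>x0)&(W[...,0]<x1)&(W[...,1]>y0)&(W[...,1]<y1)
    k,l,s,c=cv2.connectedComponentsWithStats(m.astype(np.uint8));m=l==1+np.argmax(s[1:,4])
    P=onplane(n,np.argwhere(m)[:,::-1],zp);r=cv2.minAreaRect(P[:,:2].astype(np.float32))
    return m.sum(),P[:,:2].mean(0).round(1),np.median(W[m][:,2]).round(1),[np.round(v,1) for v in r],np.argwhere(m).mean(0)[::-1]
E
python3 - <<'E'
from h import *
C=[]
for n in("scene","top"):
    r=toprect(n,12,40,56,47,(380,490,-60,60));print(n,r);C.append(r[-1])
print(tri(*C))
E
```

```text
scene (np.int64(711), array([451.2,  -0.5]), np.float64(46.3), [array([ 4.517e+02, -3.000e-01]), array([39.8, 85. ]), np.float64(86.1)], array([295.56399437, 198.41490858]))
top (np.int64(695), array([ 4.465e+02, -3.000e-01]), np.float64(46.8), [array([ 4.466e+02, -3.000e-01]), array([39.8, 79.6]), np.float64(86.3)], array([313.4705036 , 298.11223022]))
(array([ 4.46119510e+02, -3.45791103e-03,  3.97303845e+01]), np.float64(0.576247556539989))
```

Run:
```python
from h import *
a=cv2.resize(cv2.imread("pics/scene0.png")[250:325,250:350],None,fx=8,fy=8,interpolation=cv2.INTER_CUBIC)
cv2.imwrite("pics/v0b.png",a)
goto([675.,185.,90.],0);st()
```

```text
t32.1 [674.7 184.6  89.3] w1.000 [-0.4 -0.2  1.1]
```

View pics/v0b.png

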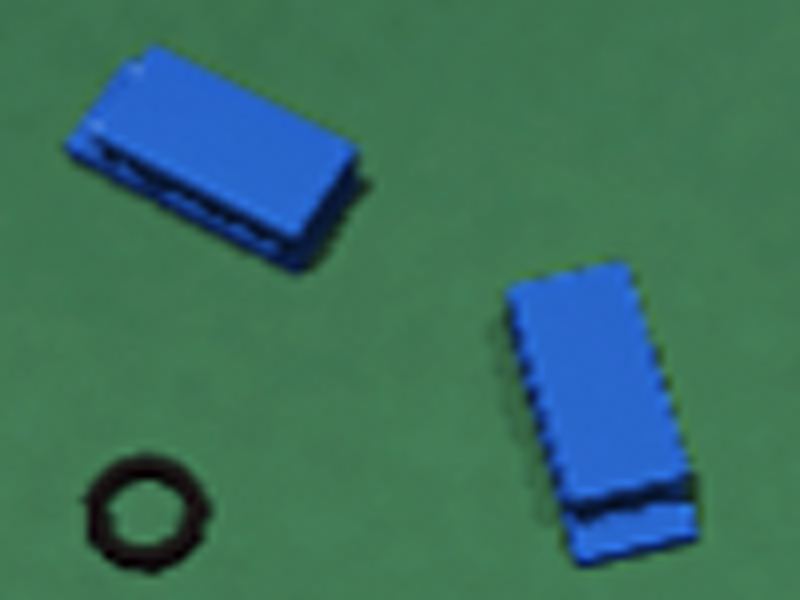

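Run:
```python
from h import *
R=[674.6,184.8]
print(down([*R,-10.],step=50,fmax=4,speed=120),down([*R,-33.],step=6,fmax=4));st()
clamp();st()
move_l([*R,80.]);st()
P=[455.6,161.2];goto([*P,80.],0);st()
print(down([*P,-22.],step=52,fmax=5,speed=120),down([*P,-36.],step=1,fmax=3,speed=25));st()
```

```text
True True
 t34.3 [674.3 184.7 -33.5] w0.997 [-0.2  0.1 -0.1]
 t34.7 [674.9 184.9 -32.2] w0.620 [-1.9 -0.5  9.1]
 t35.6 [673.9 184.7  79. ] w0.621 [-0.2  0.6 -1.1]
 t36.5 [456.4 161.3  79.9] w0.621 [ 0.4  0.1 -0.4]
contact at [455.9 161.3 -29.1] [-1.   1.5  3.5]
True False
 t39.6 [455.9 161.3 -29.1] w0.618 [-0.3  1.   1.6]
```

Run:
```python
from h import *
let_go();move_l([455.6,161.2,60.]);
L=[650.,-188.4]
goto([*L,100.],0);st();snap(13)
a=cv2.resize(cv2.imread("pics/scene13.png")[160:250,330:430],None,fx=4,fy=4,interpolation=cv2.INTER_CUBIC)
b=cv2.resize(cv2.imread("pics/top13.png")[250:340,190:290],None,fx=4,fy=4,interpolation=cv2.INTER_CUBIC)
cv2.imwrite("pics/v13.png",np.hstack([a,b]))
for n,pc in(("scene",(458.4,162.15)),("top",(454.6,162.65))):
    z=np.load(f"pics/{n}13.npz");h=cv2.cvtColor(z['p'],cv2.COLOR_RGB2HSV).astype(int)
    m=(h[...,0]<35)&(h[...,1]>120)&(h[...,2]>90)
    k,l,s,c=cv2.connectedComponentsWithStats(m.astype(np.uint8));q=proj(n,[[455,162,19]])[0]
    i=1+np.argmin([np.hypot(*(c[j]-q))-0.01*s[j,4] for j in range(1,k)]);m=l==i
    cn=max(cv2.findContours(m.astype(np.uint8),0,1)[0],key=len)
    P=onplane(n,cn.reshape(-1,2),19)[:,:2].astype(np.float32);(x,y),rad=cv2.minEnclosingCircle(P)
    print(n,m.sum(),(x,y),rad,"vs pad",x-pc[0],y-pc[1])
```

```text
t42.3 [ 649.7 -186.9   99.7] w1.001 [-0.3  0.4  0. ]
scene 325 (462.2277526855469, 159.85484313964844) 31.024255752563477 vs pad 3.8277526855468977 -2.295156860351568
top 160 (459.61358642578125, 159.81068420410156) 27.384971618652344 vs pad 5.013586425781227 -2.839315795898443
```

View pics/v13.png

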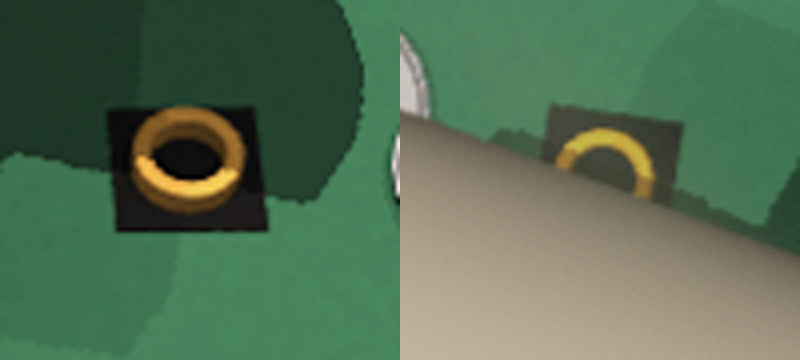

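Run:
```python
from h import *
for n,pc in(("scene",(458.4,162.15)),("top",(454.6,162.65))):
    z=np.load(f"pics/{n}13.npz");h=cv2.cvtColor(z['p'],cv2.COLOR_RGB2HSV).astype(int)
    W=cloud(n,z['d'])
    m=(h[...,0]<35)&(h[...,1]>120)&(h[...,2]>90)&(W[...,2]>15)&(W[...,2]<24)&(abs(W[...,0]-456)<40)&(abs(W[...,1]-161)<40)
    if n=="top":
        m2=(h[...,0]<35)&(h[...,1]>100)&(abs(W[...,0]-456)<45)&(abs(W[...,1]-161)<40)&(W[...,2]<26)&(z['d']>100);m=m2
    P=onplane(n,np.argwhere(m)[:,::-1],19)[:,:2]
    from scipy.optimize import least_squares
    # ring annulus: radius uniform between 19 and 28 -> mean ~23.8
    f=least_squares(lambda v:np.hypot(*(P-v).T)-23.8,[456,161],loss='soft_l1')
    print(n,m.sum(),f.x,"vs pad",f.x-pc,np.abs(f.fun).max())
```

```text
scene 260 [459.03071726 161.39248765] vs pad [ 0.63071726 -0.75751235] 5.569540532978838
top 173 [455.6588241  161.05079477] vs pad [ 1.0588241  -1.59920523] 6.367040571525209
```

Run:
```python
from h import *
for n,px in(("scene",(212.,317.3)),("top",(395.3,205.6))):
    for z in(6,12): print(n,z,onplane(n,[px],z).round(1))
```

```text
scene 6 [[ 651.9 -188.3    6. ]]
scene 12 [[ 654.8 -187.8   12. ]]
top 6 [[ 650.  -188.8    6. ]]
top 12 [[ 649.  -187.7   12. ]]
```

Run:
```python
from h import *
R=[650.5,-188.4]
print(down([*R,0.],step=50,fmax=4,speed=120),down([*R,-32.],step=8,fmax=4));st()
clamp();st();z0=observe()['position'][2]
move_l([*R,80.],max_speed=120);st();print(z0)
P=[455.7,161.2];goto([*P,80.],0);st()
print(down([*P,-4.],step=50,fmax=5,speed=100));st();snap(14)
a=cv2.resize(cv2.imread("pics/scene14.png")[110:260,310:450],None,fx=4,fy=4,interpolation=cv2.INTER_CUBIC);cv2.imwrite("pics/v14.png",a)
```

```text
True True
 t44.8 [ 650.2 -188.3  -32.5] w1.001 [ 0.2  0.2 -0.1]
 t45.2 [ 650.7 -188.5  -31.3] w0.548 [-1.3  0.6  9.2]
 t46.3 [ 650.  -188.2   79.1] w0.549 [-0.1  0.9 -1.2]
-31.26946785143117
 t47.8 [456.8 160.7  80. ] w0.546 [ 0.5 -0.1  0. ]
True
 t49.0 [455.9 161.2  -3.6] w0.549 [ 0.7  0.7 -0.2]
```

View pics/v14.png

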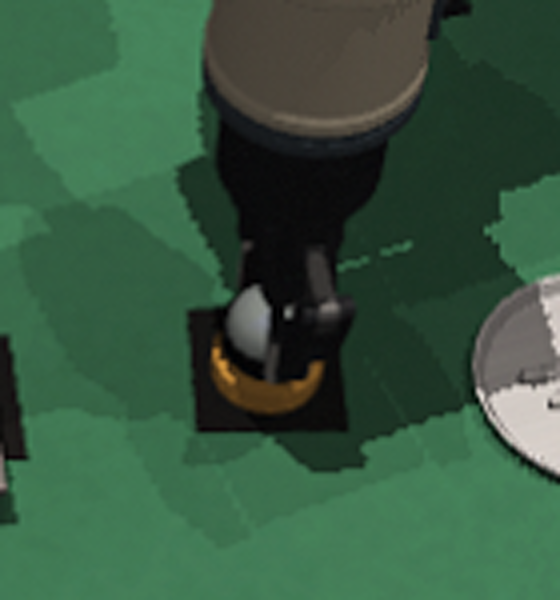

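Run:
```python
from h import *
print([(p,((proj("scene",[p])[0]-[310,110])*4).round(0)) for p in ([455.8,161.2,19],[485,161.2,30],[485,161.2,45],[455.8,161.2,28])])
P=[455.7,161.2]
print(down([*P,-9.],step=5,fmax=3,speed=40),down([*P,-16.],step=1,fmax=2.5,speed=20));st()
let_go();st();move_l([*P,70.],max_speed=120)
goto([658.,16.,100.],np.pi/2+.06);st();snap(15)
a=cv2.resize(cv2.imread("pics/scene15.png")[160:250,330:430],None,fx=4,fy=4,interpolation=cv2.INTER_CUBIC)
b=cv2.resize(cv2.imread("pics/top15.png")[250:340,190:290],None,fx=4,fy=4,interpolation=cv2.INTER_CUBIC)
cv2.imwrite("pics/v15.png",np.hstack([a,b]))
```

```text
[([455.8, 161.2, 19], array([265., 345.])), ([485, 161.2, 30], array([282., 379.])), ([485, 161.2, 45], array([285., 361.])), ([455.8, 161.2, 28], array([267., 334.]))]
contact at [455.7 161.2 -12.4] [-2.8 -1.3 21.6]
True False
 t50.5 [455.7 161.2 -12.4] w0.548 [-2.8 -1.5 20. ]
 t51.0 [455.6 161.2 -13.2] w1.000 [-0.   0.8  0.5]
 t53.0 [657.1  16.5  99.2] w1.000 [ 0.3 -0.   0.6]
```

View pics/v15.png

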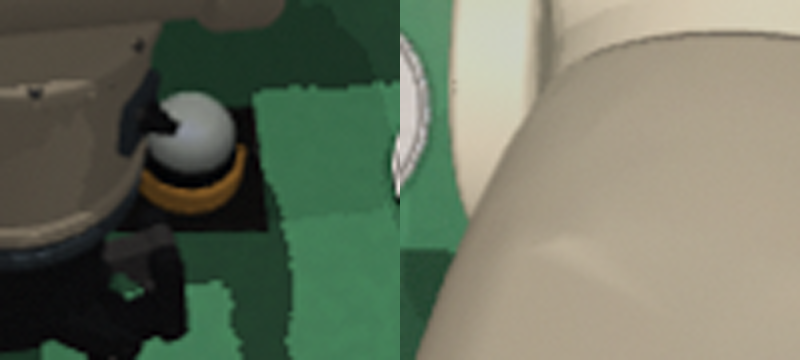

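Run:
```python
from h import *
s=observe();R0=s['orientation'];yaw=np.arctan2(R0[1,0],R0[0,0]);print(yaw)
B=[657.5,15.5]
print(down([*B,0.],step=50,fmax=4,speed=120),down([*B,-28.],step=7,fmax=4));st()
clamp();st()
move_l([*B,80.],max_speed=120);st()
P=[496.0,-156.0];y2=yaw+(np.deg2rad(4.0)-.06)
move_pose([*P,80.],RD(y2));st()
print(down([*P,-14.],step=50,fmax=5,speed=100),down([*P,-30.],step=1,fmax=2.5,speed=25));st()
let_go();st();move_l([*P,80.],max_speed=120)
move_pose([300.,-480.,180.],RD(0.));st();snap(16)
```

```text
-1.5086816095253361
True True
 t55.5 [657.3  15.5 -28.4] w0.999 [-0.5  0.1 -0.5]
 t56.1 [657.6  15.5 -27.6] w0.306 [-1.   0.1  4.8]
 t57.1 [657.   15.5  79.2] w0.307 [-0.1  0.  -0.7]
 t58.1 [ 497.1 -155.7   80. ] w0.307 [ 0.8  0.  -0.5]
contact at [ 496.2 -156.1  -24.7] [-0.9  1.6 12.5]
True False
 t62.3 [ 496.2 -156.1  -24.7] w0.301 [-1.8  1.1 12.2]
 t62.9 [ 496.1 -156.   -25.2] w1.000 [-0.   0.   0.4]
 t65.9 [ 300.3 -479.6  179.7] w1.001 [ 0.6 -0.   0.9]
```

View pics/scene16.png

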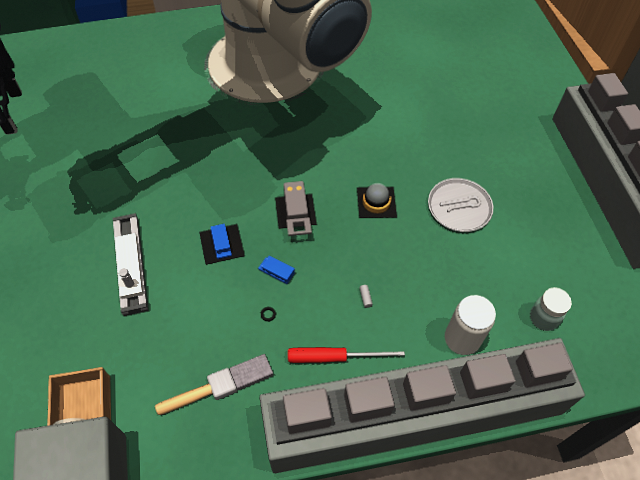

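View pics/top16.png

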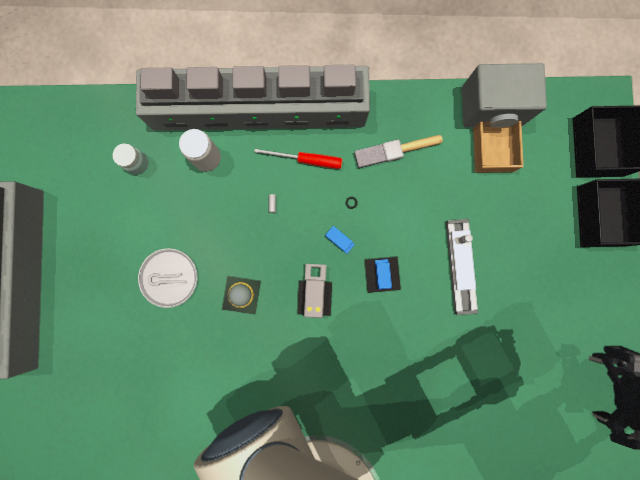

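Run:
```python
from h import *
from scipy.optimize import least_squares
PL={"scene":[458.4,162.15],"top":[454.6,162.65]};PM={"scene":[449.2,-1.8],"top":[445.5,-1.7]};PR={"scene":[499,-155.2],"top":[495.5,-155.05]}
for n in("scene","top"):
    z=np.load(f"pics/{n}16.npz");h=cv2.cvtColor(z['p'],cv2.COLOR_RGB2HSV).astype(int);W=cloud(n,z['d'])
    near=lambda x,y,r:(np.hypot(W[...,0]-x,W[...,1]-y)<r)&(z['d']>100)
    rp=lambda m,zz:onplane(n,np.argwhere(m)[:,::-1],zz)[:,:2]
    r=toprect(n,16,40,56,47,(380,490,-60,60));print(n,"pack",r[2],r[3],np.array(r[3][0])-PM[n])
    m=(h[...,0]<35)&(h[...,1]>100)&near(456,161,45);P=rp(m,19);print(" ring",m.sum(),least_squares(lambda v:np.hypot(*(P-v).T)-25,PL[n],loss='soft_l1').x-PL[n])
    m=near(456,161,45)&(h[...,1]<70)&(W[...,2]>30);P=rp(m,35);q=W[m];print(" lens",m.sum(),"zmax",np.percentile(q[:,2],97).round(1),"bbox c",((P.min(0)+P.max(0))/2-PL[n]).round(1),P.max(0)-P.min(0),"apex",q[q[:,2]>np.percentile(q[:,2],85)].mean(0).round(1))
    m=near(497,-155,50)&(h[...,0]>95)&(h[...,0]<125)&(h[...,1]>120);q=W[m];rr=cv2.minAreaRect(q[:,:2].astype(np.float32));print(" belt",np.median(q[:,2]).round(1),[np.round(v,1) for v in rr],np.round(np.array(rr[0])-PR[n],1))
a=cv2.resize(cv2.imread("pics/scene16.png")[170:245,345:500],None,fx=5,fy=5,interpolation=cv2.INTER_CUBIC)
b=cv2.resize(cv2.imread("pics/top16.png")[240:315,130:285],None,fx=5,fy=5,interpolation=cv2.INTER_CUBIC)
cv2.imwrite("pics/v16.png",np.vstack([a,b])[:, :800][:750]);cv2.imwrite("pics/v16.png",cv2.resize(np.vstack([a,b]),(620,600)))
```

```text
scene pack 46.2 [array([ 4.507e+02, -3.000e-01]), array([40., 83.]), np.float64(86.3)] [1.5 1.5]
 ring 239 [ 6.08531158 -2.84116709]
 lens 366 zmax 49.8 bbox c [ 1.6 -2. ] [49.68780642 46.77707633] apex [458.3 158.7  48.6]
 belt 21.2 [array([ 495.9, -155.8]), array([71.4, 30.4]), np.float64(4.0)] [-3.1 -0.6]
top pack 46.7 [array([ 4.466e+02, -3.000e-01]), array([39.8, 79.6]), np.float64(86.3)] [1.1 1.4]
 ring 139 [ 1.06218854 -1.83759399]
 lens 360 zmax 49.5 bbox c [ 1.6 -1.6] [45.39994936 47.68634153] apex [455.7 162.3  49.1]
 belt 22.1 [array([ 496.2, -157.2]), array([66.8, 33.9]), np.float64(3.7)] [ 0.7 -2.1]
```

View pics/v16.png

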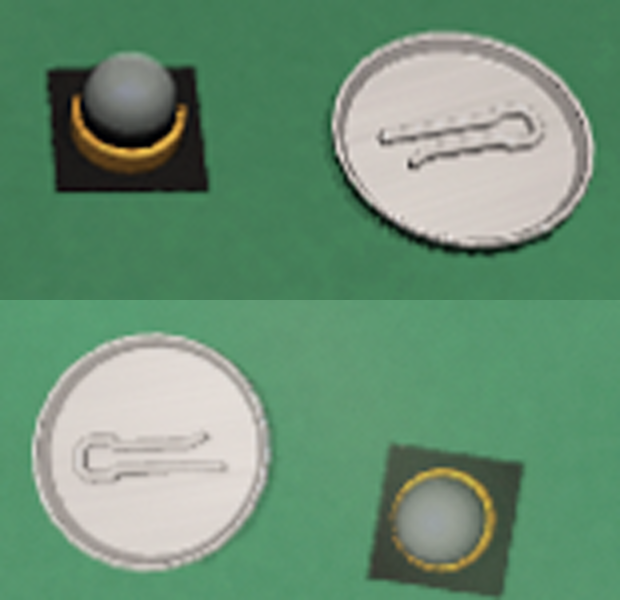

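Run:
```python
from h import *
sleep(0.5);st();print(close_job())
```

```text
t66.5 [ 300. -480.  180.] w1.001 [ 1.   0.  -1.2]
the job is handed in; nothing more can be done
None
```

I handed the job in at 66.5 s with everything laid out as asked. The arm was clear of all parts and wrist forces stayed at or below about 22 N.

I worked in this order:
1. Pulled the spring clip sideways out of the pin and laid it in the dish.
2. Lifted the pack off its carriage onto the middle pad.
3. Put the ring on the left pad, which is on the dish's side, and the lens on top of it.
4. Put the farther of the two blue belt clips on the right pad, plate down.

**Last checks, both cameras:**

| Part | Offset from centre | Height |
|---|---|---|
| Pack | about 1.5 mm in x and y | top at 46–47 mm (47 expected) |
| Ring | 1–2 mm (top view, and the scene view before the lens went on) | not measured at the end |
| Lens, dome up | about 2 mm | apex at 49–50 mm (49 expected) |
| Belt clip | about 2 mm (top view) | top at 21–22 mm (23 expected) |
| Spring clip, flat | about 2–3 mm, judged by eye from the pictures | not measured |

**What failed or disagreed:**
- **Fingertip height:** both cameras and a contact with the dish floor put the real fingertips about 34–40 mm above the reported TCP. I set heights from what I measured, not from the text.
- **Spring clip drop:** because of that, I released the clip about 13 mm above the dish floor. It still came to rest flat.
- **Camera disagreement:** the two cameras differ by about 4 mm in x at pad level. I planned from averages and judged each placement relative to its pad within a single view.
- **Final scene-view fits:** with the lens on, the ring fit read 6 mm off in x. The belt clip fit read 3 mm the other way. In both, the visible side walls were in the colour mask, so I did not act on either.

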